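# Blank off a cooling-water port with plug and locking fork

## Task

The mounting press has been taken off the cooling-water manifold, leaving its port open and the swivelling housing askew: blank it off. Push the loose brass plug down into the port until its flange sits on the housing, then slide the larger locking fork, both legs at once, through the two holes in the front of the housing and astride the neck of the plug until its bow is fully home against the housing, like the one on the port beside it. Feel your way in and do not force anything, let go of both parts and leave the other things on the bench where they are.

Things in the scene. Friction and masses are not known exactly. Their poses are not given: they have to be found in the camera images.
- manifold: Cooling-water manifold bolted down, origin under its centre, z up, front = -x. Steel foot 100 x 200 x 6 mm, brass header bar along y (46 x 170 mm, top at 24 mm), on it two grey square housings 52 x 52 mm, 24 to 66 mm above the bench, centred at y = +40 mm (open port) and y = -40 mm (already blanked: plug head up to 99 mm, black fork grip out 65 mm in front of its axis).
- port_mouth (a point): On the upright axis of the open port, at the top face of its housing, 66 mm above the bench; axes as the manifold. Bore 25 mm wide, 40 mm deep; a rubber seal in its lower part makes the plug drag with 5 to 10 N over the last 15 mm of its way. The plug's flange stops on the top face.
- port_holes (a point): On the same axis, 16 mm lower (50 mm above the bench), level with the fork holes; axes as the manifold. Two level round holes 7 mm wide, 10.5 mm either side of this axis, run right through the housing, open on its front and back faces, 26 mm from the axis. A spring inside presses on the legs: once past the front wall (10 mm thick), the fork slides with 3 to 8 N.
- port_front (a point): Where the middle between the two hole mouths on the front face would be, 26 mm in front of the axis, if the housing stood straight. But it turns about its axis, up to 0.45 rad either way, and was left askew; its turn is NOT reported (only pictures show it): find the holes by feel, up to 11 mm sideways, turning the fork with them. Stiff (0.22 N m), it follows the fork once the tips have caught.
- plug: Loose brass blanking plug, 0.22 kg, standing upright. Origin: centre of its foot, z up its axis. 69 mm tall, round: spigot 24 mm across from 0 to 36 mm (foot chamfered to 19 mm; neck 14 mm across from 16 to 24 mm, level with the fork holes once the plug is home), flange 36 mm across from 36 to 41 mm, knurled head 26 mm across from 41 to 69 mm, to grip.
- plug_flange (a point): On the plug's axis at the underside of its flange, 36 mm above the foot. Meets port_mouth when the plug is home.
- fork: The larger loose locking fork, 50 g, lying flat: a U of round steel bar 5 mm thick with a black grip. Origin: underside, below the middle of the bow; x along the legs to the tips, z up. Legs at y = +-10.5 mm, 2.5 mm above the underside, round tips at x = 62 mm; straight bow across at x = 0, front at x = 2.5 mm. Grip: block x = -36 to 0 mm, 15 mm wide (y), 23 mm high; pinch it across y.
- fork_bow (a point): Middle of the bow at the level of the leg axes (2.5 mm above the origin); axes as the fork. With the fork home it is 28.5 mm from the port axis, the bow touching the housing's front face, 50 mm above the bench.
- fork_tips (a point): Midway between the two leg tips, 62 mm in front of fork_bow, same level. With the fork home the tips are 33.5 mm beyond the port axis, 7.5 mm out of the back of the housing.
- fork_small: A smaller fork of the same make for another fitting, not to be used: legs 42 mm long, 4 mm thick, 15 mm apart, grip 11 mm wide, 16 mm high. Lies on the bench; origin and axes as the fork.
- tub: White screw-top tub of mounting resin, black lid, 84 mm across, 130 mm tall; origin under its centre.
- disc_a: Mounted specimen: black disc 30 mm across, 18 mm tall, metal piece in its top face; origin under its centre.
- disc_b: Another mounted specimen, same size.
- disc_c: Another mounted specimen, same size.
There are look-alikes about, which are no part of the job. Leave any purple look-alike of the plug alone.

How it is judged (in metres and radians):
On the way:
1. the plug is pushed home: flange within 3 mm of the housing top and upright (distance between plug_flange and port_mouth below 0.003 m and angle between plug's own z axis and vertical below 0.06 rad), for 0.3 s.
At the end, for the whole second after the job is handed in: Plug upright in the open port, flange within 4 mm of home; larger fork through both holes astride the neck, bow within 31.5 mm and tips within 36.5 mm of the port axis, both within 3.5 mm of the holes' level; both released and at rest (distance between plug_flange and port_mouth below 0.004 m and angle between plug's own z axis and vertical below 0.08 rad and horizontal distance between fork_bow and port_mouth below 0.0315 m and horizontal distance between fork_tips and port_mouth below 0.0365 m and z of fork_bow in the frame of port_mouth between -0.0195 and -0.0125 m and z of fork_tips in the frame of port_mouth between -0.0195 and -0.0125 m and linear speed of each of fork, plug below 0.01 m/s); the robot touches nothing.
It fails at once if the fork is forced: pressed on the manifold with more than 30 N, the squeeze of the spring (about 8 N) counted in (contact force between fork and manifold above 30 N).
It fails at once if the plug is forced: pressed on the manifold with more than 50 N, the squeeze of the seal (about 15 N) counted in (contact force between plug and manifold above 50 N).
It fails at once if the small fork, the tub or a specimen is pushed more than 30 mm away (distance of any of fork_small, tub, disc_a, disc_b, disc_c from where it was at the start of the episode above 0.03 m).
It also fails if it takes over 70 s, if anything falls off the work surface, if the arm or the gripper's body presses on something with over 40 N, if the wrist force passes 120 N, or if a joint passes its speed limit or range.

## Robot

A 6-joint arm with a two-finger parallel gripper is mounted at the origin on the work surface. World frame = base frame: x ahead of the robot, y to its left, z up, the work surface at z = 0. Lengths are in mm, angles in rad, forces in N, time in s.
With the tool pointing down it reaches from about 350 to 975 mm from the base axis. Payload 7.1 kg.
Tool frame: the origin (TCP) lies midway between the tips of the shut fingers; the grasp point (between the pads) lies 19 mm behind it (ctrl.tcp_to_grasp is the distance from the TCP to the grasp point, in mm); z points along the fingers, y is the line along which they close (so a half turn about z gives the same grasp; the last joint's range is limited). The gripper opens to 88 mm and grips with 3 to 60 N. Pads are 20 mm wide; open, the fingers measure 115 mm over their backs; the gripper's body (75 mm by 178 mm) begins 61 mm behind the grasp point.
Start: joints at [-1.185, 0.423, 1.63, -0, 1.089, -0.019], TCP at [246.162, -574.464, 222.675] pointing down, gripper open.
Joint ranges: [-3, 3], [-0.9, 2.11], [0.09, 2.58], [-1.31, 4.45], [0.11, 2.69], [-2.54, 2.54]. Speed limits (rad/s): [2.39, 2.39, 3.01, 3.14, 3.14, 3.14].

## Interface

Orientations are given as a rotation vector (axis times angle).
In Python, from workcell import get_obs, cams, ticket, boxes_of, ctrl gives the robot as it stands.
- The arm moves only by the shell command python3 -m creep 'ROWS' [OPENING]. ROWS is JSON, one flat list of numbers, 4 for each row, row after row: the shift along the world's x, y, z in m, then the turn about the world's z in rad. In form: [tx, ty, tz, spin, tx, ty, tz, spin, ...]. A call has 1 to 10 rows; each row is the pose to reach, as a shift and turn from the pose commanded when the call began; what a row does not reach only later rows make up. A row lasts 1/12 s, in which the tool goes at most 41.7 mm and 7.16 degrees, less where a joint would pass 70% of its speed; a pose out of reach is approached as far as the arm can. A call with a gripper value outside its range is refused whole. OPENING is the opening, from 0 (shut) to 1 (fully open), set as the call begins (- or left out, the last holds). The fingers move at their own pace and stop on an object; the grip force is fixed at half the most. Time passes only in rows, so rows that repeat a pose let the fingers close. It gives the time, the measured TCP pose, the force, the opening and the grip force at its end, in the units of the state.
- get_obs(): the state, without advancing time (a new reading comes with each control period).
- cams.get_image(name): name is "side" or "top" or "wrist"; returns (picture, depth): 420x560x3 uint8, red, green, blue; 420x560 float32, mm along the optical axis (not along the pixel's ray), 0 where there is no reading.
- cams.get_calibration(name): a dict with "mtx" (3x3 intrinsics, pixels), "R" (3x3) and "t" (3): a world point X has camera coordinates R X + t; the wrist camera has in their place "mount" (4x4, takes a point from camera to tool coordinates, whose origin is the TCP and whose axes are the flange's). Camera axes: x right, y down, z forward; pixel columns grow to the right and rows downward; lengths in mm; the calibration is good to about 2 mm. The wrist camera is an equidistant fisheye: a pixel r from the principal point sees the ray r / f radians off the axis. A picture is of the moment at which its call begins: read the wrist's pose just before it. get_calibration takes no time and is no camera call.
- ticket.close_job(): hands the job in; it is judged then, once.
Trained networks look in the newest picture that a camera, given by its name, has taken for a name from the list of things; names that differ only in an ending like _2 or _b are one class to them, and where a whole thing is asked for, a point or a joint stands for the part that bears it (a point fixed in the world has none). Each returns a list of dicts, best first, with "score" (0 to 1); they miss things now and then, are a little off and sometimes report something else, mostly with a low value. They report only what shows in the picture. A call takes as long as a camera call. They do not tell look-alikes from the thing itself.
- boxes_of(camera, target): "centre" ([column, row] in pixels, amid what is visible of it).
The state is a dict: "t": time; "qpos": joint angles; "qvel": joint speeds; "joint_torque": joint torques, N m; "ee_pos": TCP position; "orientation": TCP orientation; "ft_force": force on the tool from outside, world axes, zero at the start; "moment": the same for the moment, N m; "width": finger opening in mm; "grasp_force": force on a finger pad.
Only numpy, scipy, OpenCV 4.12 (cv2) and the standard library are available. Lean on these libraries where they do the work, as an engineer would, in place of code of your own. Each camera call takes 0.05 s, during which the arm holds its last target. There are 200 camera calls.

## Working session

There is one attempt and no reset: what is moved stays moved. The work goes in short steps, Python scripts to look and compute and a shell command to move; the robot and the scene stay as the last step left them, time stands still between calls to the robot, and variables do not carry over. Pictures are saved under pics/ and viewed, at most 10 in all, crops included, and the job is handed in when it is done.

```bash
mkdir -p pics; ls
cat > h.py <<'E'
import numpy as np, cv2
from workcell import get_obs, cams, ticket, boxes_of, ctrl
from scipy.spatial.transform import Rotation as Ro
def snap(n,f):
    im,d=cams.get_image(n); cv2.imwrite('pics/'+f,cv2.cvtColor(im,cv2.COLOR_RGB2BGR)); np.savez('/tmp/'+n+'.npz',im=im,d=d); return im,d
def world(n,d):
    c=cams.get_calibration(n);K=c['mtx'];R=np.array(c['R']);t=np.array(c['t'])
    v,u=np.mgrid[:d.shape[0],:d.shape[1]]
    P=np.stack([(u-K[0][2])/K[0][0]*d,(v-K[1][2])/K[1][1]*d,d],-1)
    return (P-t)@R
E
python3 - <<'E'
from h import *
o=get_obs(); print(o['ee_pos'],o['orientation'],o['ft_force'])
im,d=snap('top','t1.png'); W=world('top',d)
for n in ['manifold','plug','fork','fork_small','tub','disc_a']:
    for b in boxes_of('top',n):
        u,v=map(int,np.round(b['centre'])); print(n,round(b['score'],2),u,v,np.round(W[v,u]))
im,d=snap('side','s1.png');W=world('side',d)
for n in ['manifold','plug','fork','fork_small']:
    for b in boxes_of('side',n):
        u,v=map(int,np.round(b['centre'])); print(n,round(b['score'],2),u,v,np.round(W[v,u]))
E
```

```text
pics
[ 245.9329981  -573.97318015  221.89965267] [-3.07597086e+00 -6.31202976e-01  4.96231556e-04] [ 0.27250346 -0.86315393  0.85187683]
manifold 0.76 249 170 [637.  75.  31.]
plug 0.74 343 211 [ 538. -152.   70.]
plug 0.56 376 234 [ 484. -231.   71.]
fork 0.79 182 244 [452. 239.  20.]
fork_small 0.7 140 188 [590. 347.  16.]
tub 0.74 427 168 [ 636. -331.  130.]
tub 0.21 182 245 [450. 238.  23.]
disc_a 0.71 120 208 [539. 395.  16.]
disc_a 0.64 248 259 [417.  75.  18.]
manifold 0.55 226 240 [612. 122.  65.]
manifold 0.26 353 193 [ 471. -223.   42.]
manifold 0.17 167 331 [586. 350.  16.]
plug 0.74 321 198 [ 525. -152.   48.]
plug 0.59 353 190 [ 473. -225.   49.]
fork 0.7 260 321 [453. 247.  19.]
```

View pics/t1.png

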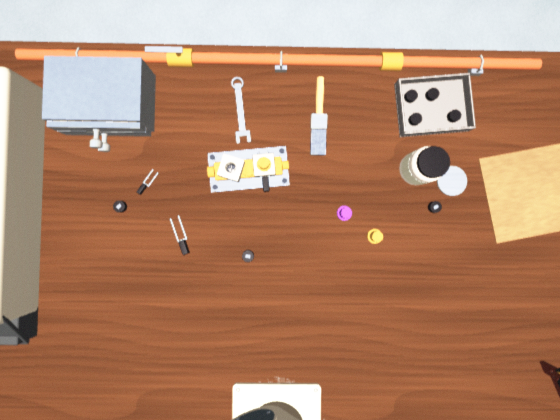

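Run:
```python
from h import *
z=np.load('/tmp/top.npz');im,d=z['im'],z['d'];W=world('top',d)
for u,v in [(343,211),(376,234)]: print(im[v,u], im[v-2:v+3,u-2:u+3].mean((0,1)))
def cl(x,y,r,z0,z1):
    m=(abs(W[...,0]-x)<r)&(abs(W[...,1]-y)<r)&(W[...,2]>z0)&(W[...,2]<z1);return m
for n,a in dict(plug1=(538,-152,35,62,80),plug2=(484,-231,35,62,80),grip=(452,239,60,15,30),housing=(637,75,130,60,72),head=(637,75,130,90,110),foot=(637,75,180,3.5,10)).items():
    m=cl(*a);p=W[m][:,:2].astype(np.float32);
    if len(p)>3: print(n,len(p),W[m].mean(0).round(1),cv2.minAreaRect(p), im[m].mean(0).round())
# legs: grey bar colour
x=cv2.resize(im[140:290,120:400],None,fx=2.8,fy=2.8,interpolation=cv2.INTER_CUBIC);cv2.imwrite('pics/t1c.png',x[...,::-1])
```

```text
[248 147 253] [237.08 135.52 245.24]
[254 245 140] [253.92 243.48 137.64]
plug1 99 [ 533.2 -158.6   69.5] ((533.4835815429688, -158.5352020263672), (24.906604766845703, 23.98003578186035), 45.733673095703125) [241. 139. 248.]
plug2 99 [ 478.1 -233.    69.5] ((478.0364990234375, -233.77281188964844), (24.699464797973633, 25.408477783203125), 79.91545867919922) [251. 236. 131.]
grip 95 [444.  235.2  22.8] ((443.94384765625, 235.1660919189453), (35.199623107910156, 15.487508773803711), 18.868743896484375) [92. 80. 79.]
housing 779 [637.6  79.2  67. ] ((644.5470581054688, 74.81813049316406), (131.4995574951172, 93.6194076538086), 71.4745101928711) [239. 237. 231.]
head 108 [646.3  39.1  99.3] ((646.186279296875, 38.84263229370117), (25.852752685546875, 24.12811279296875), 59.233489990234375) [252. 238. 134.]
foot 2872 [650.6  83.3   5.8] ((637.0841064453125, 74.95341491699219), (359.8818054199219, 359.9145202636719), 89.9639892578125) [203. 175. 161.]
```

View pics/t1c.png

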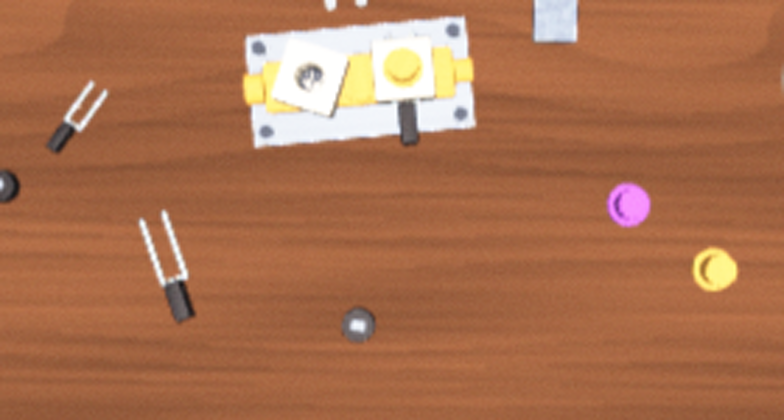

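Brass plug at crop (715,270), purple decoy at (629,205). The larger fork is at crop (165,265) with its legs pointing up-left. The open port is the left housing at crop (310,77), clearly turned; the blanked one is beside it.

```bash
python3 - <<'E'
from h import *
z=np.load('/tmp/top.npz');im,d=z['im'],z['d'];W=world('top',d)
def rect(m):
    m=cv2.morphologyEx(m.astype(np.uint8),cv2.MORPH_OPEN,np.ones((2,2)));p=W[m>0][:,:2].astype(np.float32);r=cv2.minAreaRect(p);print(len(p),np.round(r[0],1),np.round(r[1],1),r[2],'med z',np.median(W[m>0][:,2]));print(cv2.boxPoints(r).round(1).tolist())
X,Y,Z=W[...,0],W[...,1],W[...,2]
near=(abs(X-640)<75)&(abs(Y-75)<120)
rect(near&(Z>63)&(Z<70)&(Y>80))
rect(near&(Z>63)&(Z<70)&(Y<73))
rect(near&(Z>3)&(Z<75)&(X>575))
rect(near&(Z>3.5)&(Z<9))
rect(near&(Z>18)&(Z<30))
rect((abs(X-445)<40)&(abs(Y-236)<40)&(Z>17))
E
python3 -m creep '[0.04,0.03,0,0,0.08,0.06,0,0,0.11,0.09,0,0,0.14,0.12,0,0,0.17,0.15,0,0,0.19,0.18,0,0,0.20,0.21,0,0,0.21,0.24,0,0,0.22,0.28,0,0,0.21,0.31,0,0]' 1
```

```text
346 [595.   70.8] [188.3  64.4] 48.42228317260742 med z 66.30460189415717
[[508.3999938964844, 21.700000762939453], [556.5999755859375, -21.0], [681.5999755859375, 119.9000015258789], [633.4000244140625, 162.60000610351562]]
238 [593.6  35.7] [170.8  50.8] 0.8642672300338745 med z 66.78194552107527
[[507.79998779296875, 59.900001525878906], [508.6000061035156, 9.0], [679.4000244140625, 11.600000381469727], [678.5999755859375, 62.400001525878906]]
3003 [639.1  74.7] [217.3 188. ] 63.87190628051758 med z 21.88065163616106
[[506.8999938964844, 18.600000381469727], [675.5999755859375, -64.19999694824219], [771.2999877929688, 130.89999389648438], [602.5, 213.6999969482422]]
924 [639.2  76.8] [212.2 188.5] 64.45681762695312 med z 6.61666070782335
[[508.3999938964844, 21.700000762939453], [678.5, -59.599998474121094], [769.9000244140625, 131.89999389648438], [599.9000244140625, 213.10000610351562]]
419 [628.7  61.1] [203.2 150.9] 54.71681213378906 med z 24.80088949749603
[[508.3999938964844, 21.700000762939453], [631.5999755859375, -65.5], [749.0, 100.4000015258789], [625.7999877929688, 187.60000610351562]]
92 [440.7 233.5] [34.9 17.1] 8.174933433532715 med z 22.38037289053173
[[422.20001220703125, 239.5], [424.6000061035156, 222.60000610351562], [459.1000061035156, 227.60000610351562], [456.70001220703125, 244.5]]
t: 1.43
ee_pos: [458.7, -262.2, 222.9]
orientation: [3.076, 0.634, 0.003]
ft_force: [0.7, 0.3, -0.4]
width: 87.7
grasp_force: 0.0
```

```bash
cat >> h.py <<'E'
def wristpts(im,d,o):
    """world points from wrist depth (z along optical axis), fisheye equidistant"""
    c=cams.get_calibration('wrist');K=np.array(c['mtx']);M=np.array(c['mount'])
    v,u=np.mgrid[:d.shape[0],:d.shape[1]]
    a=(u-K[0,2])/K[0,0];b=(v-K[1,2])/K[1,1];th=np.hypot(a,b)
    s=np.where(th>1e-9,np.tan(np.minimum(th,1.5))/np.maximum(th,1e-9),1)
    P=np.stack([a*s*d,b*s*d,d],-1)
    T=P@M[:3,:3].T+M[:3,3]
    return T@Ro.from_rotvec(o['orientation']).as_matrix().T+o['ee_pos']
def comp(m,W,k=3):
    m=cv2.morphologyEx(m.astype(np.uint8),cv2.MORPH_OPEN,np.ones((k,k)))
    n,l,s,c=cv2.connectedComponentsWithStats(m)
    i=1+np.argmax(s[1:,4]);return W[l==i],c[i]
E
python3 - <<'E'
from h import *
z=np.load('/tmp/top.npz');im,d=z['im'],z['d'];W=world('top',d)
X,Y,Z=W[...,0],W[...,1],W[...,2]
near=(abs(X-640)<75)&(abs(Y-75)<120)
def rep(n,m,W):
    p,c=comp(m,W);r=cv2.minAreaRect(p[:,:2].astype(np.float32));print(n,len(p),c.round(),p.mean(0).round(1),np.round(r[0],1),np.round(r[1],1),round(r[2],1))
rep('open',near&(Z>60)&(Z<72)&(Y>82),W)
rep('blank',near&(Z>60)&(Z<72)&(Y<72),W)
rep('foot',near&(Z>3),W)
o=get_obs();im,d=snap('wrist','w1.png');V=wristpts(im,d,o);print(o['ee_pos'],np.unique(d==0,return_counts=True))
X,Y,Z=V[...,0],V[...,1],V[...,2]
rep('plug',(abs(X-478)<40)&(abs(Y+233)<40)&(Z>62)&(Z<80),V)
print(boxes_of('wrist','plug'))
E
```

```text
open 385 [230. 167.] [638.4 118.8  66.6] [638.5 118.7] [52.6 52.4] 73.4
blank 285 [264. 166.] [643.7  39.   67. ] [646.3  38.9] [50.7 51.9] 5.5
foot 3081 [248. 169.] [638.7  77.7  32.4] [635.6  77.7] [114.6 203.6] 6.0
[ 458.67281638 -262.21550087  222.94181322] (array([False,  True]), array([214256,  20944]))
plug 572 [258. 164.] [ 479.  -234.7   68.9] [ 478.7 -235. ] [26.2 25.6] 19.8
[{'centre': [260.7, 161.8], 'score': 0.75}, {'centre': [212.7, 86.5], 'score': 0.58}, {'centre': [41.0, 119.2], 'score': 0.56}]
```

View pics/w1.png

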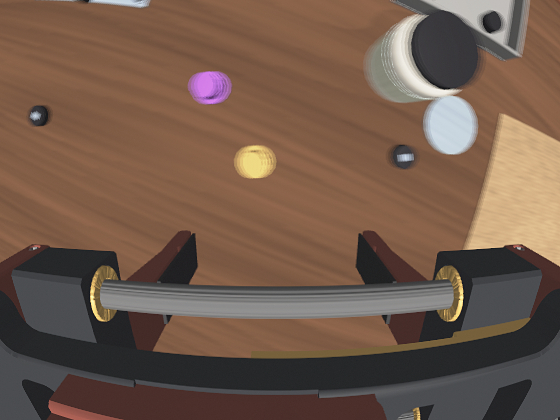

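The plug is at (479,−234.5) in both the top and wrist views; the wrist picture shows it at (258,164). The purple decoy at (210,87) and the tub are clear of the fingers. The open housing centre is (638.5,118.7), with its forward axis at about −16.6°.

```bash
python3 -m creep '[0.02,0.0275,-0.03,0,0.02,0.0275,-0.07,0,0.02,0.0275,-0.105,0,0.02,0.0275,-0.135,0,0.02,0.0275,-0.16,0,0.02,0.0275,-0.172,0,0.02,0.0275,-0.178,0,0.02,0.0275,-0.178,0,0.02,0.0275,-0.178,0]' 0.7; python3 -m creep '[0,0,0,0,0,0,0,0,0,0,0,0,0,0,0,0,0,0,0,0,0,0,0,0]' 0.15
```

```text
t: 2.28
ee_pos: [476.9, -237.7, 45.5]
orientation: [3.077, 0.631, 0.002]
ft_force: [-0.7, 0.1, -0.9]
width: 61.3
grasp_force: 0.0
t: 2.78
ee_pos: [476.2, -236.9, 45.0]
orientation: [3.077, 0.632, 0.0]
ft_force: [0.2, 0.8, -1.0]
width: 25.6
grasp_force: 29.9
```

```bash
python3 -m creep '[0,0,0,0,0,0,0,0,0,0,0,0,0.003,0.0015,0,0,0.003,0.0015,0,0,0.003,0.0015,0,0]' 0.5; python3 -m creep '[0,0,0,0,0,0,0,0,0,0,0,0,0,0,0,0,0,0,0,0]' 0.15;  python3 -m creep '[0,0,0.02,0,0,0,0.06,0,0,0,0.09,0,0,0,0.11,0,0,0,0.12,0,0,0,0.12,0,0,0,0.12,0]'
```

```text
t: 3.28
ee_pos: [479.4, -235.4, 44.7]
orientation: [3.077, 0.632, 0.0]
ft_force: [-0.8, 1.1, -0.4]
width: 43.9
grasp_force: 0.0
t: 3.7
ee_pos: [479.1, -235.4, 44.6]
orientation: [-3.077, -0.631, 0.0]
ft_force: [-0.8, 0.3, -1.3]
width: 25.2
grasp_force: 29.9
t: 4.28
ee_pos: [478.8, -235.3, 164.2]
orientation: [-3.077, -0.631, 0.0]
ft_force: [-0.3, 0.6, -3.3]
width: 25.6
grasp_force: 29.9
```

```bash
python3 -m creep '[0.008,0.018,0,0,0.023,0.051,0,0,0.038,0.085,0,0,0.053,0.118,0,0,0.068,0.151,0,0,0.083,0.184,0,0,0.098,0.217,0,0,0.113,0.25,0,0,0.127,0.283,0,0,0.14,0.312,0,0]';  python3 -m creep '[0.01,0.022,0,0,0.017,0.037,0,0,0.0195,0.0423,0,0,0.0195,0.0423,-0.02,0,0.0195,0.0423,-0.03,0,0.0195,0.0423,-0.03,0,0.0195,0.0423,-0.03,0]'
python3 - <<'E'
from h import *
im,d=snap('side','s2.png');
im1=im[150:330,140:380];a=cv2.resize(im1,None,fx=3,fy=3,interpolation=cv2.INTER_CUBIC);cv2.imwrite('pics/s2c.png',a[...,::-1])
im,d=snap('top','t2.png');
E
```

```text
t: 5.12
ee_pos: [618.3, 78.6, 161.8]
orientation: [-3.077, -0.632, 0.006]
ft_force: [0.6, -0.3, -1.3]
width: 25.5
grasp_force: 29.9
t: 5.7
ee_pos: [637.4, 117.6, 133.3]
orientation: [3.078, 0.63, -0.005]
ft_force: [0.1, -0.4, -1.3]
width: 25.3
grasp_force: 29.9
```

View pics/s2c.png

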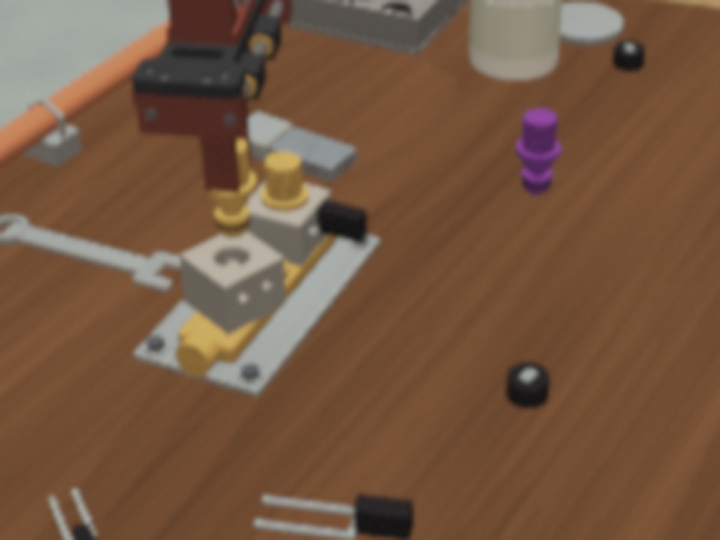

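The plug hangs upright over the bore (bore at crop (232,257), foot at (231,222)). Now I lower it in and feel for the bore.

```bash
python3 -m creep '[0,0,-0.01,0,0,0,-0.018,0,0,0,-0.021,0,0,0,-0.023,0,0,0,-0.025,0,0,0,-0.027,0,0,0,-0.029,0]'
```

```text
t: 6.38
ee_pos: [639.0, 118.8, 105.8]
orientation: [3.077, 0.632, 0.001]
ft_force: [0.7, -1.5, -0.2]
width: 25.4
grasp_force: 29.9
```

```bash
python3 -m creep '[0,0,-0.002,0,0,0,-0.004,0,0,0,-0.006,0,0,0,-0.008,0,0,0,-0.01,0,0,0,-0.012,0,0,0,-0.012,0]'
```

```text
t: 6.97
ee_pos: [638.8, 118.6, 93.3]
orientation: [3.077, 0.631, 0.0]
ft_force: [2.2, -2.2, -3.0]
width: 25.5
grasp_force: 29.9
```

```bash
python3 -m creep '[0.0003,-0.0003,-0.002,0,0.0005,-0.0005,-0.004,0,0.0005,-0.0005,-0.006,0,0.0005,-0.0005,-0.008,0,0.0005,-0.0005,-0.01,0,0.0005,-0.0005,-0.012,0,0.0005,-0.0005,-0.012,0]'
```

```text
t: 7.55
ee_pos: [638.9, 118.4, 81.1]
orientation: [-3.077, -0.632, 0.001]
ft_force: [0.6, -0.7, -3.0]
width: 25.8
grasp_force: 29.9
```

```bash
python3 -m creep '[0,0,-0.001,0,0,0,-0.002,0,0,0,-0.003,0,0,0,-0.004,0,0,0,-0.005,0,0,0,-0.005,0]';python3 -m creep '[0,0,-0.0005,0,0,0,-0.001,0,0,0,-0.0015,0,0,0,-0.0015,0]'
```

```text
t: 8.05
ee_pos: [639.3, 118.4, 76.7]
orientation: [-3.077, -0.632, -0.001]
ft_force: [0.0, -0.1, -1.9]
width: 25.2
grasp_force: 29.9
t: 8.38
ee_pos: [639.4, 118.4, 75.4]
orientation: [-3.077, -0.631, -0.001]
ft_force: [0.5, 0.4, 1.5]
width: 25.6
grasp_force: 30.0
```

```bash
python3 -m creep '[0,0,-0.0005,0,0,0,-0.001,0,0,0,-0.001,0]';python3 -m creep '[0,0,-0.0005,0,0,0,-0.001,0,0,0,-0.001,0,0,0,-0.001,0]'
python3 - <<'E'
from h import *
im,d=snap('side','s3.png')
im1=im[170:290,170:310];a=cv2.resize(im1,None,fx=5,fy=5,interpolation=cv2.INTER_CUBIC);cv2.imwrite('pics/s3c.png',a[...,::-1])
E
```

```text
t: 8.63
ee_pos: [639.4, 118.4, 74.6]
orientation: [-3.077, -0.632, -0.001]
ft_force: [0.3, 0.3, 4.5]
width: 25.3
grasp_force: 30.0
t: 8.97
ee_pos: [639.6, 118.5, 74.5]
orientation: [-3.077, -0.631, -0.001]
ft_force: [-2.3, 1.6, 11.3]
width: 25.4
grasp_force: 30.0
```

View pics/s3c.png

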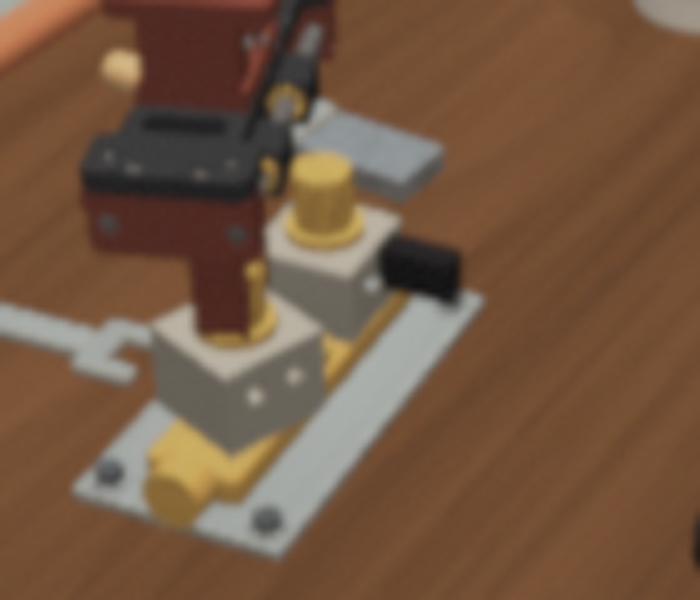

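The flange appears seated. One slightly firmer push to confirm it doesn't move, then release.

```bash
python3 -m creep '[0,0,-0.0005,0,0,0,-0.001,0,0,0,-0.001,0,0,0,-0.001,0]';python3 -m creep '[0,0,0.0015,0,0,0,0.0015,0,0,0,0.0015,0,0,0,0.0015,0]' 0.5;python3 -m creep '[0,0,0.03,0,0,0,0.06,0,0,0,0.085,0,0,0,0.1,0,0,0,0.1,0]' 0.6
python3 - <<'E'
from h import *
im,d=snap('top','t3.png');W=world('top',d);X,Y,Z=W[...,0],W[...,1],W[...,2]
p,c=comp((abs(X-640)<75)&(abs(Y-119)<38)&(Z>80)&(Z<115),W);print(len(p),p.mean(0))
o=get_obs();print(o['ee_pos'])
im,d=snap('wrist','w2.png');V=wristpts(im,d,o);X,Y,Z=V[...,0],V[...,1],V[...,2]
p,c=comp((abs(X-640)<75)&(abs(Y-119)<38)&(Z>80)&(Z<115),V);print(len(p),p.mean(0))
E
```

```text
t: 9.35
ee_pos: [639.7, 118.6, 74.4]
orientation: [-3.077, -0.632, -0.002]
ft_force: [-4.6, 0.4, 16.7]
width: 26.1
grasp_force: 30.0
t: 9.68
ee_pos: [638.7, 118.2, 73.1]
orientation: [-3.077, -0.631, 0.002]
ft_force: [0.3, 0.8, 0.7]
width: 43.5
grasp_force: 0.0
t: 10.1
ee_pos: [641.3, 118.6, 177.1]
orientation: [3.077, 0.631, 0.009]
ft_force: [0.8, -0.1, -0.1]
width: 52.4
grasp_force: 0.0
65 [633.51081583 116.14559287  98.48154717]
[640.06935692 118.41048546 174.90268811]
1027 [640.73288814 118.52870343  97.69920691]
```

```bash
python3 -m creep '[-0.02,0.012,0,0,-0.052,0.031,0,0,-0.085,0.051,-0.005,-0.02,-0.118,0.071,-0.015,-0.03,-0.15,0.09,-0.025,-0.04,-0.175,0.105,-0.035,-0.06,-0.19,0.114,-0.045,-0.075,-0.195,0.117,-0.05,-0.075,-0.195,0.117,-0.05,-0.075,-0.195,0.117,-0.05,-0.075]' 0.5
python3 - <<'E'
from h import *
z=np.load('/tmp/wrist.npz')
import numpy as np
o={'ee_pos':np.array([640.07,118.41,174.9]),'orientation':np.array([3.077,.631,.009])}
V=wristpts(z['im'],z['d'],o);X,Y,Z=V[...,0],V[...,1],V[...,2]
def rep(n,m,W):
    p,c=comp(m,W);r=cv2.minAreaRect(p[:,:2].astype(np.float32));print(n,len(p),c.round(),p.mean(0).round(1),np.round(r[0],1),np.round(r[1],1),round(r[2],1))
rep('housing',(abs(X-640)<60)&(abs(Y-119)<38)&(Z>60)&(Z<75),V)
o=get_obs();im,d=snap('wrist','w3.png');V=wristpts(im,d,o);X,Y,Z=V[...,0],V[...,1],V[...,2];print(o['ee_pos'],o['orientation'])
near=(abs(X-460)<70)&(abs(Y-240)<50)
rep('grip',near&(Z>15)&(Z<32),V)
p=V[near&(Z>1.5)&(Z<10)&(im.min(-1)>120)];print(len(p))
p=V[near&(im.min(-1)>110)];r=cv2.minAreaRect(p[:,:2].astype(np.float32));print('bright',len(p),p[:,2].mean(),r)
E
```

```text
t: 11.03
ee_pos: [444.4, 235.1, 122.9]
orientation: [3.098, 0.517, -0.002]
ft_force: [-0.5, 0.3, 0.3]
width: 44.0
grasp_force: 0.0
housing 2521 [276. 201.] [643.4 119.2  66.8] [639.5 117.8] [52.6 52.5] 73.2
[444.40624604 235.12077886 122.92504728] [ 3.09818212e+00  5.17133804e-01 -1.67201579e-03]
grip 777 [275. 204.] [445.9 235.7  22.6] [445.1 235.4] [35.7 15.7] 21.2
884
bright 6286 188.77382772015483 ((492.2271728515625, 246.57952880859375), (63.98063278198242, 105.66085815429688), 18.839921951293945)
```

View pics/w3.png

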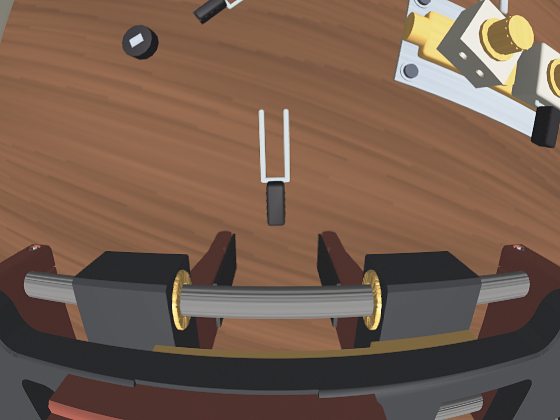

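The larger fork lies aligned with the tool (legs at columns 262/287, grip at (275,204)), so I go straight down.

```bash
python3 -m creep '[0.0005,0,-0.03,0,0.0005,0,-0.06,0,0.0005,0,-0.085,0,0.0005,0,-0.102,0,0.0005,0,-0.112,0,0.0005,0,-0.117,0,0.0005,0,-0.117,0,0.0005,0,-0.117,0]' 0.5; python3 -m creep '[0,0,0,0,0,0,0,0,0,0,0,0,0,0,0,0,0,0,0,0]' 0.05;  python3 -m creep '[0,0,0.02,0,0,0,0.04,0,0,0,0.07,0,0,0,0.09,0,0,0,0.09,0,0,0,0.09,0]'
```

```text
t: 11.75
ee_pos: [445.6, 235.4, 7.3]
orientation: [-3.099, -0.515, -0.002]
ft_force: [-0.9, 0.5, 0.1]
width: 44.1
grasp_force: 0.0
t: 12.17
ee_pos: [444.9, 235.5, 7.1]
orientation: [-3.099, -0.516, -0.001]
ft_force: [-0.4, -0.4, 4.5]
width: 15.0
grasp_force: 29.9
t: 12.67
ee_pos: [445.3, 235.7, 97.6]
orientation: [-3.098, -0.516, -0.004]
ft_force: [-0.8, 0.7, -0.8]
width: 14.9
grasp_force: 29.9
```

```bash
python3 -m creep '[0,-0.01,0,-0.08,0.01,-0.025,0,-0.18,0.03,-0.045,0,-0.28,0.05,-0.06,0,-0.38,0.07,-0.075,0,-0.48,0.08,-0.083,0,-0.56,0.083,-0.084,0,-0.61,0.083,-0.084,0,-0.62,0.083,-0.084,0,-0.62,0.083,-0.084,0,-0.62]'
python3 - <<'E'
from h import *
o=get_obs();im,d=snap('wrist','w4.png');V=wristpts(im,d,o);print(o['ee_pos'],o['orientation'])
r=o['orientation'];print('yaw',np.degrees(2*np.arctan2(r[1],r[0])))
E
```

```text
t: 13.5
ee_pos: [526.5, 151.4, 95.6]
orientation: [3.108, -0.451, -0.003]
ft_force: [0.4, -0.5, -1.5]
width: 14.4
grasp_force: 29.9
[526.481056   151.36612892  95.62760032] [ 3.10820622 -0.45123683 -0.00319864]
yaw -16.520522613797063
```

View pics/w4.png

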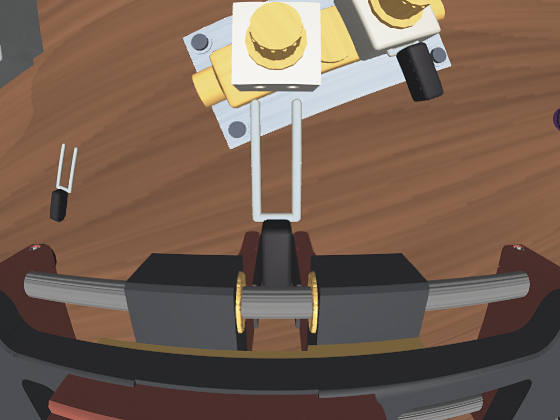

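The fork (legs at columns 256/297) lies square and centred before the housing (column 276). I now measure the fork's level and offset from depth.

Run:
```python
from h import *
z=np.load('/tmp/wrist.npz');im,d=z['im'],z['d']
o={'ee_pos':np.array([526.48,151.37,95.63]),'orientation':np.array([3.1082,-.4512,-.0032])}
V=wristpts(im,d,o);f=np.radians(-16.52);u=np.array([np.cos(f),np.sin(f)]);n=np.array([-u[1],u[0]])
D=V[...,:2]-o['ee_pos'][:2];A=D@u;B=D@n;Z=V[...,2]
for s in (1,-1):
    m=(abs(B*s-10.5)<6)&(A>22)&(A<100)&(Z>85)&(Z<110)
    a,b,zz=A[m],B[m],Z[m]
    print(s,m.sum(),a.max().round(1),[(lo,b[(a>lo)&(a<lo+10)].mean().round(1),np.percentile(zz[(a>lo)&(a<lo+10)],80).round(1)) for lo in range(22,80,10) if ((a>lo)&(a<lo+10)).any()])
m=(abs(B)<8)&(A<25)&(A>-30)&(Z>85)&(Z<130);print('grip',m.sum(),A[m].max(),np.percentile(Z[m],90) if m.any() else 0)
m=(Z>64)&(Z<69)&(abs(B)<40)&(A>60)&(A<200);p,c=comp(m,V);q=(p[:,:2]-o['ee_pos'][:2]);a,b=q@u,q@n
r=cv2.minAreaRect(np.stack([a,b],1).astype(np.float32));print('housing',r)
m=(Z>85)&(abs(B)<40)&(A>95)&(A<160)&(Z<105);print('head',A[m].mean(),B[m].mean(),Z[m].mean())
```

```text
1 1069 80.2 [(22, np.float64(10.2), np.float64(93.7)), (32, np.float64(10.3), np.float64(93.5)), (42, np.float64(10.4), np.float64(93.4)), (52, np.float64(10.5), np.float64(93.5)), (62, np.float64(10.7), np.float64(93.5)), (72, np.float64(10.5), np.float64(93.4))]
-1 1091 80.1 [(22, np.float64(-10.5), np.float64(93.7)), (32, np.float64(-10.6), np.float64(93.6)), (42, np.float64(-10.5), np.float64(93.7)), (52, np.float64(-10.3), np.float64(93.6)), (62, np.float64(-10.0), np.float64(93.5)), (72, np.float64(-10.1), np.float64(93.4))]
grip 2394 24.516013277515853 112.48308969452114
housing ((117.58851623535156, -0.05562591552734375), (52.634010314941406, 52.414459228515625), 89.9722671508789)
head 115.78496413947171 0.12669128487258896 98.22129486624287
```

```bash
python3 -m creep '[0,0,-0.01,0,0,0,-0.03,0,0,0,-0.04,0,0,0,-0.041,0,0,0,-0.041,0,0,0,-0.041,0,0,0,-0.041,0]'
python3 -c "
from h import *
o=get_obs();print(o['ee_pos'],o['ft_force'],o['moment']);r=o['orientation'];print(np.degrees(2*np.arctan2(r[1],r[0])))"
```

```text
t: 14.13
ee_pos: [528.1, 151.5, 56.2]
orientation: [-3.108, 0.454, -0.001]
ft_force: [0.7, -1.3, 0.0]
width: 15.2
grasp_force: 29.9
[528.09323612 151.52232282  56.22555897] [ 0.74707413 -1.25885219  0.03485581] [ 0.0478344   0.02283926 -0.03998518]
343.3848561659089
```

```bash
python3 -m creep '[0,0,-0.0016,0,0.0038,-0.0011,-0.0016,0,0.0067,-0.002,-0.0016,0,0.0086,-0.0026,-0.0016,0,0.0096,-0.0029,-0.0016,0,0.0105,-0.0031,-0.0016,0,0.0115,-0.0034,-0.0016,0]'
```

```text
t: 14.72
ee_pos: [539.2, 147.8, 54.1]
orientation: [3.109, -0.455, -0.0]
ft_force: [1.0, -0.3, -0.4]
width: 14.8
grasp_force: 29.9
```

```bash
python3 -m creep '[0.001,-0.0003,0,0,0.0019,-0.0006,0,0,0.0029,-0.0009,0,0,0.0038,-0.0011,0,0,0.0038,-0.0011,0,0]'
```

```text
t: 15.13
ee_pos: [543.2, 146.8, 54.1]
orientation: [-3.109, 0.454, -0.0]
ft_force: [0.9, -0.9, -0.9]
width: 14.8
grasp_force: 29.9
```

```bash
python3 -m creep '[0.001,-0.0003,0,0,0.0019,-0.0006,0,0,0.0029,-0.0009,0,0,0.0038,-0.0011,0,0,0.0048,-0.0014,0,0,0.0057,-0.0017,0,0,0.0057,-0.0017,0,0]'
```

```text
t: 15.72
ee_pos: [548.9, 145.1, 54.1]
orientation: [-3.108, 0.454, -0.0]
ft_force: [-0.3, -0.1, -0.2]
width: 14.6
grasp_force: 29.9
```

```bash
python3 -m creep '[0.001,-0.0003,0,0,0.0029,-0.0009,0,0,0.0048,-0.0014,0,0,0.0067,-0.002,0,0,0.0086,-0.0026,0,0,0.0096,-0.0029,0,0,0.0096,-0.0029,0,0]'
```

```text
t: 16.3
ee_pos: [558.6, 142.1, 54.0]
orientation: [-3.108, 0.455, -0.0]
ft_force: [-0.1, -0.9, -1.7]
width: 15.1
grasp_force: 29.9
```

No spring drag yet, so I check visually that the legs really are in the holes.

Run:
```python
from h import *
im,d=snap('side','s4.png');a=cv2.resize(im[190:290,170:310],None,fx=4,fy=4,interpolation=cv2.INTER_CUBIC)
im,d=snap('wrist','w5.png');b=cv2.resize(im[0:240,180:380],(333,400))
cv2.imwrite('pics/c4.png',np.hstack([a[:400,:460],b])[...,::-1])
```

```text
(no output)
```

View pics/c4.png

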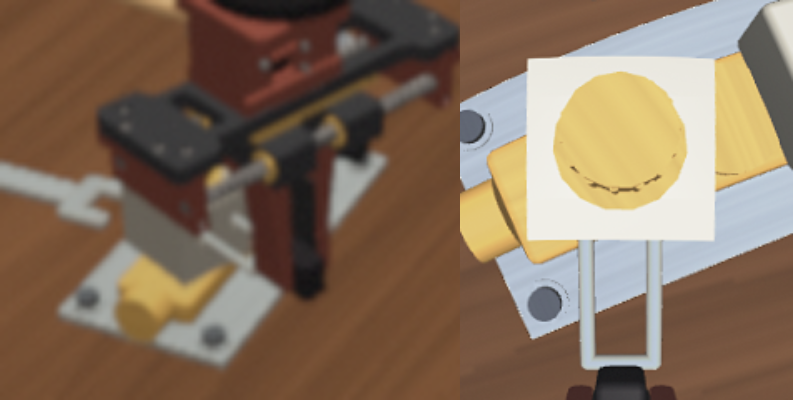

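Both legs are inside the housing, which is still square with the fork. I continue inserting.

```bash
python3 -m creep '[0.0019,-0.0006,0,0,0.0038,-0.0011,0,0,0.0057,-0.0017,0,0,0.0077,-0.0023,0,0,0.0096,-0.0029,0,0,0.0115,-0.0034,0,0,0.0115,-0.0034,0,0]'; python3 -m creep '[0.0019,-0.0006,0,0,0.0038,-0.0011,0,0,0.0057,-0.0017,0,0,0.0077,-0.0023,0,0,0.0096,-0.0029,0,0,0.0096,-0.0029,0,0]'
```

```text
t: 16.98
ee_pos: [570.3, 138.7, 54.1]
orientation: [-3.108, 0.454, -0.001]
ft_force: [0.3, -1.0, -1.5]
width: 15.0
grasp_force: 29.9
t: 17.48
ee_pos: [579.9, 135.8, 54.1]
orientation: [-3.108, 0.454, -0.001]
ft_force: [1.0, -0.3, -1.9]
width: 14.8
grasp_force: 29.9
```

```bash
python3 -m creep '[0.0019,-0.0006,0,0,0.0038,-0.0011,0,0,0.0057,-0.0017,0,0,0.0077,-0.0023,0,0,0.0096,-0.0029,0,0,0.0115,-0.0034,0,0,0.0115,-0.0034,0,0]'; python3 -m creep '[0.0005,-0.0002,0,0,0.001,-0.0003,0,0,0.0014,-0.0004,0,0,0.0019,-0.0006,0,0,0.0019,-0.0006,0,0]'
```

```text
t: 18.07
ee_pos: [591.5, 132.4, 54.1]
orientation: [-3.108, 0.454, -0.001]
ft_force: [0.1, -0.8, -3.3]
width: 14.8
grasp_force: 29.9
t: 18.48
ee_pos: [592.7, 131.9, 54.0]
orientation: [3.109, -0.454, -0.0]
ft_force: [0.3, 0.3, -1.6]
width: 14.6
grasp_force: 29.9
```

```bash
python3 -m creep '[0.0005,-0.0002,0,0,0.001,-0.0003,0,0,0.0014,-0.0004,0,0,0.0014,-0.0004,0,0]'; python3 -m creep '[0.0005,-0.0002,0,0,0.001,-0.0003,0,0,0.001,-0.0003,0,0,0.001,-0.0003,0,0]'
```

```text
t: 18.82
ee_pos: [594.2, 131.5, 54.1]
orientation: [3.109, -0.454, 0.0]
ft_force: [-0.8, -0.2, -2.0]
width: 15.0
grasp_force: 29.9
t: 19.15
ee_pos: [594.5, 131.4, 54.0]
orientation: [3.108, -0.454, -0.002]
ft_force: [-4.9, 1.6, 0.9]
width: 14.8
grasp_force: 29.9
```

Contact with the face, expected distance reached (46.7 mm). One more slight press, then look.

```bash
python3 -m creep '[0.0004,-0.0001,0,0,0.0008,-0.0002,0,0,0.0008,-0.0002,0,0,0.0008,-0.0002,0,0]'; python3 -m creep '[-0.001,0.0003,0,0,-0.001,0.0003,0,0,-0.001,0.0003,0,0,-0.001,0.0003,0,0,-0.001,0.0003,0,0]' 0.45
python3 -m creep '[0,0,0.02,0,0,0,0.05,0,0,0,0.085,0,-0.02,0,0.12,0,-0.05,0,0.15,0,-0.08,0,0.16,0,-0.09,0,0.16,0,-0.09,0,0.16,0]'
python3 - <<'E'
from h import *
o=get_obs();im,d=snap('wrist','w6.png');V=wristpts(im,d,o)
r=o['orientation'];f=2*np.arctan2(r[1],r[0]);u=np.array([np.cos(f),np.sin(f)]);n=np.array([-u[1],u[0]])
D=V[...,:2]-np.array([639.4,118.4]);A=D@u;B=D@n;Z=V[...,2]
def st(k,m): print(k,m.sum(),[ (x[m].min().round(1),np.median(x[m]).round(1),x[m].max().round(1)) for x in (A,B,Z)] if m.any() else '')
st('head',(abs(A)<30)&(abs(B)<30)&(Z>90)&(Z<110))
st('grip',(A<-30)&(A>-75)&(abs(B)<12)&(Z>62)&(Z<80)&(im.max(-1)<110))
st('bow',(A<-22)&(A>-45)&(abs(abs(B)-10.5)<5)&(Z>46)&(Z<58))
a=cv2.resize(im[:280,150:450],None,fx=1.4,fy=1.4)
im,d=snap('side','s6.png');b=cv2.resize(im[190:290,180:275],None,fx=3.92,fy=3.92,interpolation=cv2.INTER_CUBIC)
cv2.imwrite('pics/c6.png',np.hstack([a,b])[...,::-1]) if a.shape[0]==b.shape[0] else print(a.shape,b.shape)
E
```

```text
t: 19.48
ee_pos: [594.6, 131.3, 54.0]
orientation: [3.108, -0.454, -0.004]
ft_force: [-7.0, 2.7, 3.3]
width: 14.7
grasp_force: 29.9
t: 19.9
ee_pos: [595.5, 131.3, 54.3]
orientation: [-3.108, 0.454, -0.002]
ft_force: [0.3, -0.6, -0.1]
width: 38.8
grasp_force: 0.0
t: 20.57
ee_pos: [503.4, 131.3, 214.7]
orientation: [-3.108, 0.453, -0.001]
ft_force: [-0.4, -0.2, 0.4]
width: 39.5
grasp_force: 0.0
head 738 [(np.float64(-14.3), np.float64(-1.2), np.float64(12.0)), (np.float64(-13.6), np.float64(-1.0), np.float64(12.9)), (np.float64(90.1), np.float64(99.1), np.float64(101.5))]
grip 581 [(np.float64(-64.5), np.float64(-47.4), np.float64(-30.0)), (np.float64(-8.6), np.float64(-1.1), np.float64(6.8)), (np.float64(62.8), np.float64(69.1), np.float64(71.6))]
bow 73 [(np.float64(-41.1), np.float64(-27.6), np.float64(-24.9)), (np.float64(-15.4), np.float64(-6.7), np.float64(15.2)), (np.float64(46.0), np.float64(51.1), np.float64(57.7))]
```

View pics/c6.png

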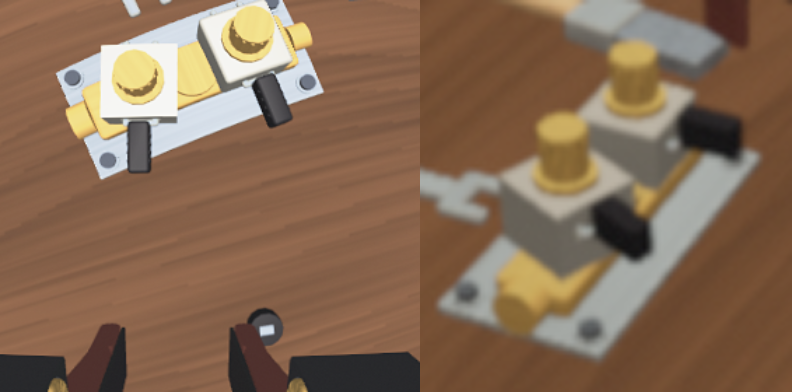

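Both parts look home: grip back 64.5 mm in front of the axis and plug head at 99 mm, matching the neighbouring port. Handing in.

```bash
python3 -c "
from h import *
print(ticket.close_job())"
```

```text
the job is handed in; nothing more can be done
None
```

The port is blanked off and the job handed in at about 21 s: the plug is down on its flange, the larger fork is home against the housing, and both are released; the final verdict was not shown.

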